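# Shift the bench gearbox into the square-plate gear

## Task

Put the small feed gearbox on the bench into the gear marked by the square plate: pull its sprung selector knob straight up, turn the pointer round to the square plate, feel for the notch close by it and let the knob drop fully home there. Be gentle: never force the knob round or down against its detent. Leave the other things on the bench alone.

Things in the scene. Friction and masses are not known exactly. Their poses are not given: they have to be found in the camera images.
- gearbox: grey cast gearbox fixed to the bench, cover 156 x 156 mm, its upper face 60 mm above the bench; foot flange 196 mm wide and an output shaft along y, motor flange along +x. Origin: centre of underside, z up. In the middle of the cover stands an aluminium boss (98 mm wide, 20 mm tall) with the selector knob on top, its vertical axis through the gearbox's origin.
- knob: black selector knob: round skirt (72 mm across, 6 mm thick) with an upright grip bar 46 mm long (x), 16 mm thick (y), 30 mm tall. Origin: on the turning axis at the skirt's underside, 81 mm above the bench when home; the bar spans 6 to 36 mm above it. Its x axis is where the pointer shows. End stops 1.5 rad either side of the gearbox's +x. Turns easily (under 0.1 N m) while up.
- grip (a point): centre of the grip bar, on the turning axis, 21 mm above the knob's origin. Held firmly, the knob cannot drop; loosely caged between the fingers (1 to 2 mm of play each side) it can be turned and still springs down by itself when its key meets a notch. Pads engage about 20 mm of the bar's height, so it stays caged as it drops.
- pointer (a point): tip of the knob's pointer nose, 42 mm from the turning axis
- lift (a joint): how far the knob is pulled up, m: 0 = fully home, 0.007 to 0.008 = key riding on the land between notches, 0.016 = upper stop; above 0.008 the key is clear of everything. Pulling takes about 8 N at first, 11 N near the upper stop; the spring drives it home when let go over a notch or the neutral slot.
- mark_square: square steel plate, 24 x 24 x 5 mm, fixed on the gearbox cover 62 mm from the knob's axis, 1.05 rad to the left or right of the gearbox's +x; origin: centre of its underside. It marks the wanted gear. The notch belonging to it lies within 0.24 rad (14 degrees) of its bearing from the knob's axis, differently each time and to either side, and must be found by feel.
- mark_round: round steel position plate, 24 mm across, 5 mm thick, on the other side: the other gear (not wanted)
- glue_mid (a point): middle of a standing white glue bottle, 195 mm tall: a bystander
- tape_measure_mid (a point): middle of a tape measure, 36 x 84 x 64 mm: a bystander
- wax_tin_mid (a point): middle of a flat wax tin, 70 mm across, 24 mm tall: a bystander
- pin (a point): foot of the hidden key under the skirt, square-edged, 7 mm wide, 34 mm from the axis below the pointer. It drops into a hidden detent plate: wide neutral slot (start, pointer within 0.05 rad of the gearbox's +x), one notch each side with only 1.5 mm (0.045 rad) of play each way; between and beyond them it rides on flat land. Loading it sideways or down with over 30 N (about 1 N m of twist) does damage.

How it is judged:
On the way, in this order (a step that is already met when the one before it is completed fails the run):
1. the knob is pulled up clear of the neutral slot (more than 8 mm) (value of joint lift above 0.008 m), for 0.1 s.
2. with the knob still up (more than 4 mm), the pointer is turned to near the square plate (tip within 34 mm of its centre) (value of joint lift above 0.004 m and horizontal distance between pointer and mark_square below 0.034 m), for 0.05 s.
At the end, for the whole second after the job is handed in: the knob sits fully home (lift under 2 mm) and at rest with its pointer at the square plate (tip within 28 mm of the plate's centre seen from above, which only the notch beside that plate allows); the knob is released (value of joint lift below 0.002 m and horizontal distance between pointer and mark_square below 0.028 m and linear speed of knob below 0.01 m/s); the robot touches nothing.
It fails at once if the selector was forced: its key was loaded against the detent plate with more than 30 N (contact force between knob and gearbox above 30 N).
It fails at once if the glue was pushed away (more than 20 mm) or knocked over (distance of glue_mid from where it was at the start of the episode above 0.02 m or angle between glue_mid's own z axis and vertical above 0.3 rad).
It fails at once if the tape measure was pushed away (more than 20 mm) or knocked over (distance of tape_measure_mid from where it was at the start of the episode above 0.02 m or angle between tape_measure_mid's own z axis and vertical above 0.3 rad).
It fails at once if the wax tin was pushed away (more than 20 mm) or knocked over (distance of wax_tin_mid from where it was at the start of the episode above 0.02 m or angle between wax_tin_mid's own z axis and vertical above 0.3 rad).
It also fails if it takes over 48 s, if anything falls off the work surface, if the arm or the gripper's body presses on something with over 40 N, if the wrist force passes 120 N, or if a joint passes its speed limit or range.

## Robot

A 6-joint arm with a two-finger parallel gripper is mounted at the origin on a cart in front of the work surface, level with it; the furniture and walls round the work are solid. World frame = base frame: x ahead of the robot, y to its left, z up, the work surface at z = 0. Lengths are in m, angles in rad, forces in N, time in s.
With the tool pointing down it reaches from about 0.25 to 0.775 m from the base axis. Payload 4 kg.
Tool frame: the origin (TCP) lies midway between the tips of the shut fingers; the grasp point (between the pads) lies 19 mm behind it; z points along the fingers, y is the line along which they close (so a half turn about z gives the same grasp; the last joint's range is limited). The gripper opens to 85 mm and grips with 20 to 120 N. Pads are 22 mm wide; open, the fingers measure 114 mm over their backs; the gripper's body (76 mm by 85 mm) begins 54 mm behind the grasp point. The pads swing forward as they close: fully open they stand 13 mm farther back than shut.
Start: joints at [1.136, 0.087, 1.371, -0, 1.684, -0.103], TCP at [0.179, 0.52, 0.231] pointing down, gripper open.
Joint ranges: [-3.1, 3.1], [-0.76, 2.03], [0.27, 2.55], [-1.08, 4.22], [0.17, 2.65], [-2.57, 2.57]. Speed limits (rad/s): [2.79, 2.79, 3.14, 3.14, 3.14, 3.14].

## Interface

Orientations are given as a rotation vector (axis times angle).
In Python, from bench import get_obs, get_image, get_calibration, finish_job gives the robot as it stands.
- The arm moves only by the shell command python3 -m handwheel 'ROWS' [FORCE]. ROWS is JSON, a list of rows, each a list of 7 numbers: the shift along the tool's x, y, z in cm, then the turn, a rotation vector about the tool's x, y, z in rad, then the closure, from 0 (fully open) to 1 (shut). In form: [[tx, ty, tz, rx, ry, rz, claw], ...]. A call has 1 to 12 rows; each row is the pose to reach, as a shift and turn from the pose commanded when the call began, along the tool's axes at that moment; what a row does not reach only later rows make up. A row lasts 1/10 s, in which the tool goes at most 50 mm and 8.59 degrees, less where a joint would pass 70% of its speed; a pose out of reach is approached as far as the arm can. A call with a gripper value outside its range is refused whole. The fingers move at their own pace and stop on an object; FORCE is the grip in N (left out, the last holds). Time passes only in rows, so rows that repeat a pose let the fingers close. It gives the time, the measured TCP pose, the force, the opening and the grip force at its end, in the units of the state.
- get_obs(): the state, without advancing time (a new reading comes with each control period).
- get_image(name): name is "side" or "top"; returns (picture, depth): 400x640x3 uint8, red, green, blue; 400x640 float32, m along the optical axis (not along the pixel's ray), 0 where there is no reading.
- get_calibration(name): a dict with "fx", "fy", "cx", "cy" (pixels), "extrinsics" (4x4, takes a point from camera to world coordinates). Camera axes: x right, y down, z forward; pixel columns grow to the right and rows downward; lengths in m; the calibration is good to about 2 mm. A picture is of the moment at which its call begins. get_calibration takes no time and is no camera call.
- finish_job(): hands the job in; it is judged then, once.
The state is a dict: "clock": time; "joints": joint angles; "joint_velocities": joint speeds; "joint_torque": joint torques, N m; "tcp_pos": TCP position; "eef_rot": TCP orientation; "ft_force": force on the tool from outside, world axes, zero at the start; "wrist_torque": the same for the moment, N m; "width": finger opening in m; "finger_force": force on a finger pad.
Only numpy, scipy, OpenCV 4.12 (cv2) and the standard library are available. Lean on these libraries where they do the work, as an engineer would, in place of code of your own. Each camera call takes 0.05 s, during which the arm holds its last target. There are 200 camera calls.

## Working session

There is one attempt and no reset: what is moved stays moved. The work goes in short steps, Python scripts to look and compute and a shell command to move; the robot and the scene stay as the last step left them, time stands still between calls to the robot, and variables do not carry over. Pictures are saved under pics/ and viewed, at most 10 in all, crops included, and the job is handed in when it is done.

```bash
mkdir -p pics; python3 - <<'E'
from bench import *
import cv2,numpy as np
o=get_obs();print({k:np.round(v,3).tolist() for k,v in o.items()})
for n in("top","side"):
    im,d=get_image(n);cv2.imwrite(f"pics/{n}0.png",im[:,:,::-1]);np.savez(f"{n}0.npz",im=im,d=d)
    c=get_calibration(n);print(n,c["fx"],c["fy"],c["cx"],c["cy"],np.round(c["extrinsics"],3).tolist())
E
```

```text
{'clock': 0.0, 'joints': [1.136, 0.088, 1.372, 0.0, 1.684, -0.103], 'joint_velocities': [-0.001, 0.001, -0.0, 0.001, -0.0, 0.0], 'joint_torque': [0.0, -35.186, -31.327, 0.0, 0.011, 0.0], 'tcp_pos': [0.179, 0.52, 0.23], 'eef_rot': [-0.519, -3.098, 0.003], 'ft_force': [0.6, -0.528, 0.159], 'wrist_torque': [0.019, -0.054, -0.033], 'finger_force': 0.0, 'width': 0.085}
top 427.43257224934695 427.43257224934695 319.22349786663307 206.13941535091834 [[0.012, -0.997, 0.078, 0.561], [-1.0, -0.012, -0.003, 0.035], [0.004, -0.078, -0.997, 0.992], [0.0, 0.0, 0.0, 1.0]]
side 483.1619648951196 483.1619648951196 318.97076357091197 191.6042742078821 [[0.984, -0.05, 0.171, 0.39], [-0.177, -0.376, 0.909, -1.162], [0.019, -0.925, -0.379, 0.582], [0.0, 0.0, 0.0, 1.0]]
```

View pics/top0.png

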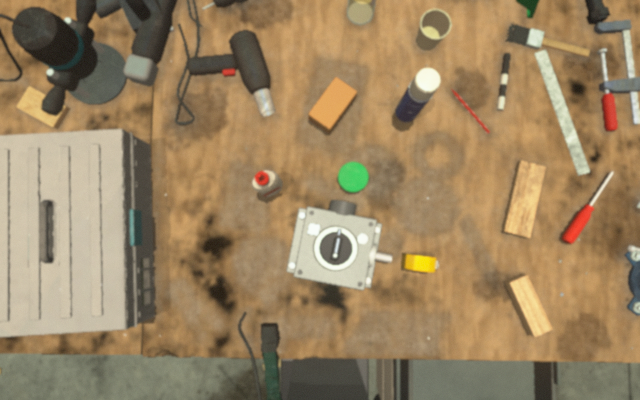

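View pics/side0.png

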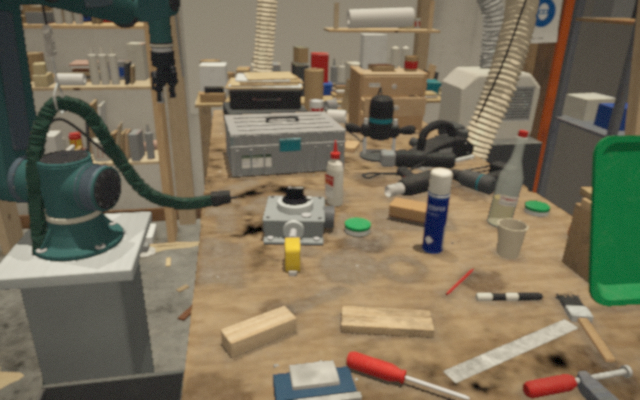

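The top view shows the gearbox around pixel (336,247) with its motor flange up. The glue is at (264,180), the wax tin at (353,178) and the tape at (420,263). I'll zoom in to tell the plates apart.

```bash
cat > h.py <<'E'
import numpy as np
from bench import *
def world(name,d,u,v,z=None):
    c=get_calibration(name);T=np.array(c["extrinsics"])
    r=np.array([(u-c["cx"])/c["fx"],(v-c["cy"])/c["fy"],1.])
    if z is None: s=d[int(round(v)),int(round(u))]
    else: s=(z-T[2,3])/(T[:3,:3]@r)[2]
    return T[:3,:3]@(r*s)+T[:3,3]
E
python3 - <<'E'
import cv2,numpy as np
im=np.load("top0.npz")["im"][190:310,270:400,::-1]
cv2.imwrite("pics/crop.png",cv2.resize(im,None,fx=5,fy=5,interpolation=cv2.INTER_CUBIC)[:600])
E
```

```text
(no output)
```

View pics/crop.png

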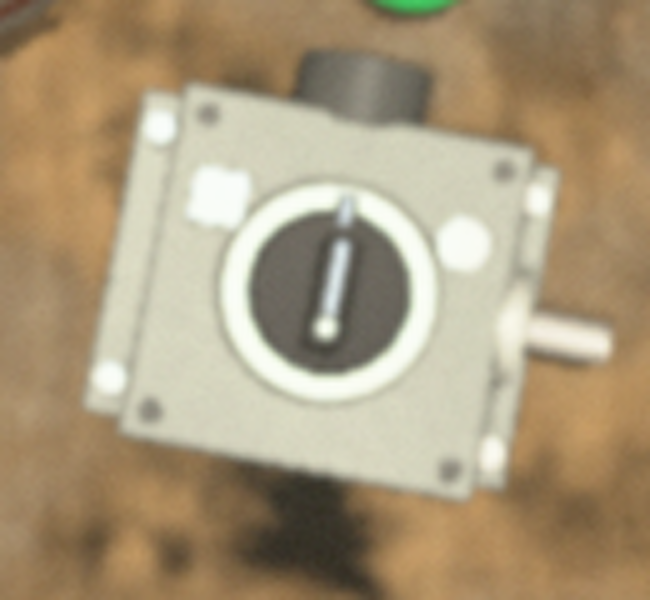

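The square plate is on the left at crop (219,196) and the round one is at (463,244). The skirt centre is (329,291), and the cover screws are at (208,114), (504,172), (450,470) and (150,411).

```bash
python3 - <<'E'
from h import *
from scipy.spatial.transform import Rotation as R
d=np.load("top0.npz")["d"]
P=lambda x,y,z:world("top",d,270+(x+.5)/5-.5,190+(y+.5)/5-.5,z)
k=P(329,291,.087);sq=P(219,196,.065);ro=P(463,244,.065)
sc=[P(x,y,.06) for x,y in((208,114),(504,172),(450,470),(150,411))]
c=np.mean(sc,0);fw=(sc[0]+sc[1]-sc[2]-sc[3]);print("knob",k,"screwc",c,"boss",P(329,292.5,.08))
print("yaw screws",np.arctan2(fw[1],fw[0]))
for n,p in(("sq",sq),("ro",ro)):
    q=p-c;print(n,p,np.hypot(*q[:2]),np.arctan2(q[1],q[0]))
a,b=P(347,205,.087),P(325,330,.117);print("pointer",np.arctan2(*(a-c)[[1,0]]))
for n,u,v in(("glue",264,180),("tin",353,178),("tape",420,263),("knobtop",336,246)):print(n,world("top",d,u,v))
o=get_obs();M=R.from_rotvec(o["eef_rot"]).as_matrix();print(M.round(3),M.T@(c-o["tcp_pos"]))
E
```

```text
knob [ 0.54401292 -0.00264924  0.087     ] screwc [ 0.5435466  -0.00335116  0.06      ] boss [ 0.54324906 -0.00294602  0.08      ]
yaw screws -0.1777450035908944
sq [0.58402701 0.04448926 0.065     ] 0.06266872296524642 0.8685387220870229
ro [ 0.56455047 -0.06138963  0.065     ] 0.061722178690476075 -1.2235635578260955
pointer -0.17722626936782399
glue [0.67559219 0.141205   0.16363706]
tin [ 0.70218938 -0.04410589  0.02334657]
tape [ 0.51288887 -0.18753236  0.05961801]
knobtop [ 0.54822886 -0.00261455  0.11649267]
[[-0.945  0.326 -0.001]
 [ 0.326  0.945 -0.002]
 [ 0.    -0.002 -1.   ]] [-0.51507549 -0.37527925  0.17086889]
```

```bash
python3 -m handwheel '[[-51.5,-37.5,0,0,0,1.5,0],[-51.5,-37.5,0,0,0,1.5,0],[-51.5,-37.5,0,0,0,1.5,0],[-51.5,-37.5,0,0,0,1.5,0],[-51.5,-37.5,0,0,0,1.5,0],[-51.5,-37.5,0,0,0,1.5,0],[-51.5,-37.5,0,0,0,1.5,0],[-51.5,-37.5,0,0,0,1.5,0],[-51.5,-37.5,0,0,0,1.5,0],[-51.5,-37.5,0,0,0,1.5,0],[-51.5,-37.5,0,0,0,1.5,0],[-51.5,-37.5,0,0,0,1.5,0]]' 40
cat > st.py <<'E'
from h import *
from scipy.spatial.transform import Rotation as R
o=get_obs();M=R.from_rotvec(o["eef_rot"]).as_matrix()
yaw=np.arctan2(M[1,0],M[0,0]);g=np.array([.5437,-.003,.095])
print("t",o["clock"],"tcp",np.round(o["tcp_pos"],4),"yaw",round(yaw,3),"rz to home",round((yaw+.178+np.pi)%(2*np.pi)-np.pi,3),"toolz",M[:,2].round(3))
print("shift cm",(M.T@(g-o["tcp_pos"])*100).round(2),"F",np.round(o["ft_force"],1),"T",np.round(o["wrist_torque"],2),"w",round(o["width"],4),"ff",round(o["finger_force"],1),"q6",np.round(o["joints"],2)[[0,5]])
E
python3 st.py
```

```text
clock: 1.3
tcp_pos: [0.5233, 0.0262, 0.2308]
eef_rot: [-2.492, -1.912, 0.0]
ft_force: [0.0, 1.0, 0.6]
width: 0.0854
finger_force: 0.0
t 1.3 tcp [0.5233 0.0262 0.2308] yaw 1.309 rz to home 1.487 toolz [-0.001  0.    -1.   ]
shift cm [-2.29  2.74 13.58] F [0.  1.  0.6] T [ 0.01 -0.03 -0.02] w 0.0854 ff 0.0 q6 [-0.06  0.2 ]
```

```bash
python3 -m handwheel '[[-2.3,2.7,4,0,0,1.487,0],[-2.3,2.7,4,0,0,1.487,0],[-2.3,2.7,4,0,0,1.487,0],[-2.3,2.7,4,0,0,1.487,0],[-2.3,2.7,7,0,0,1.487,0],[-2.3,2.7,7,0,0,1.487,0],[-2.3,2.7,7,0,0,1.487,0],[-2.3,2.7,7,0,0,1.487,0],[-2.3,2.7,7,0,0,1.487,0],[-2.3,2.7,7,0,0,1.487,0],[-2.3,2.7,7,0,0,1.487,0],[-2.3,2.7,7,0,0,1.487,0]]' >/dev/null
python3 st.py
```

```text
t 2.5 tcp [ 0.5426 -0.001   0.1608] yaw -0.174 rz to home 0.004 toolz [-0.001  0.    -1.   ]
shift cm [0.15 0.17 6.58] F [-0.6 -0.4  0.2] T [ 0.   -0.03  0.02] w 0.0851 ff 0.0 q6 [-0.11  1.64]
```

```bash
python3 -m handwheel '[[0.15,0.17,0,0,0,0,0],[0.15,0.17,3,0,0,0,0],[0.15,0.17,5,0,0,0,0],[0.15,0.17,6.5,0,0,0,0.3],[0.15,0.17,6.5,0,0,0,0.7],[0.15,0.17,6.5,0,0,0,0.7],[0.15,0.17,6.5,0,0,0,0.7],[0.15,0.17,6.5,0,0,0,0.7],[0.15,0.17,6.5,0,0,0,0.7]]' >/dev/null
python3 st.py
python3 - <<'E'
from bench import *
import cv2
a,_=get_image("side");b,_=get_image("top")
cv2.imwrite("pics/s1.png",cv2.resize(cv2.hconcat([a[140:260,220:350],b[190:310,270:400]])[:,:,::-1],None,fx=3,fy=3,interpolation=2))
E
```

```text
t 3.4 tcp [ 0.5447 -0.0031  0.0974] yaw -0.177 rz to home 0.001 toolz [ 0.002 -0.    -1.   ]
shift cm [-0.1   0.01  0.24] F [-0.2 -0.1  0.7] T [ 0.03 -0.    0.03] w 0.0256 ff 0.0 q6 [-0.11  1.64]
```

View pics/s1.png

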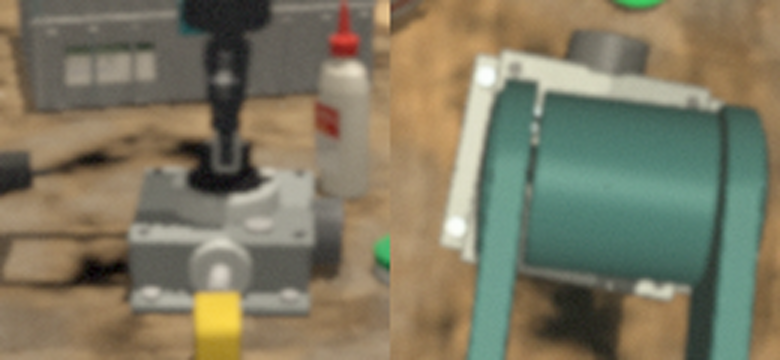

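In the side crop (225,170) the fingers straddle the grip bar above the skirt, and nothing else is touched. Next I close and check the forces.

```bash
python3 -m handwheel '[[0,0,0,0,0,0,0.8],[0,0,0,0,0,0,0.8],[0,0,0,0,0,0,0.85],[0,0,0,0,0,0,0.9],[0,0,0,0,0,0,0.9],[0,0,0,0,0,0,0.9]]' 40 >/dev/null
python3 st.py
```

```text
t 4.1 tcp [ 0.5442 -0.0036  0.0968] yaw -0.177 rz to home 0.001 toolz [ 0.    -0.001 -1.   ]
shift cm [-0.06 -0.05  0.18] F [-1.6 -4.   3.6] T [-0.63  0.25 -0.  ] w 0.0151 ff 40.9 q6 [-0.11  1.64]
```

```bash
python3 -m handwheel '[[0,0,-0.3,0,0,0,0.9],[0,0,-0.6,0,0,0,0.9],[0,0,-0.9,0,0,0,0.9],[0,0,-1.2,0,0,0,0.9],[0,0,-1.2,0,0,0,0.9],[0,0,-1.2,0,0,0,0.9],[0,0,-1.2,0,0,0,0.9]]' 40 >/dev/null
python3 st.py
```

```text
t 4.8 tcp [ 0.544  -0.0036  0.1052] yaw -0.178 rz to home 0.0 toolz [-0.001 -0.001 -1.   ]
shift cm [-0.04 -0.06  1.02] F [  5.4  -4.5 -10.6] T [-0.81 -0.91 -0.03] w 0.0152 ff 39.1 q6 [-0.11  1.64]
```

```bash
python3 -m handwheel '[[0,0,-0.2,0,0,0,0.9],[0,0,-0.4,0,0,0,0.9],[0,0,-0.4,0,0,0,0.9],[0,0,-0.4,0,0,0,0.9],[0,0,-0.4,0,0,0,0.9]]' 40 >/dev/null
python3 st.py
python3 - <<'E'
from bench import *
import cv2
a,_=get_image("side")
cv2.imwrite("pics/s2.png",cv2.resize(a[140:260,220:350,::-1],None,fx=4,fy=4,interpolation=2))
E
```

```text
t 5.3 tcp [ 0.544  -0.0036  0.1088] yaw -0.178 rz to home 0.0 toolz [-0.001 -0.001 -1.   ]
shift cm [-0.04 -0.06  1.38] F [  5.3  -4.9 -10.7] T [-0.83 -1.    0.01] w 0.0151 ff 39.1 q6 [-0.11  1.64]
```

View pics/s2.png

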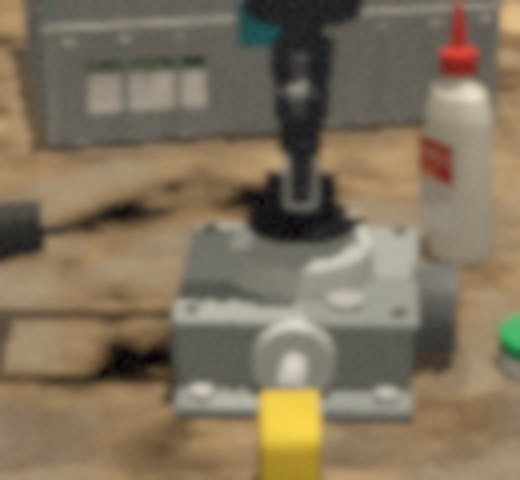

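The skirt has lifted clear of the boss, by about 12 mm going on the TCP height. Now I turn left, which is negative tool rz.

```bash
python3 -m handwheel '[[0,0,0,0,0,-0.05,0.9],[0,0,0,0,0,-0.1,0.9],[0,0,0,0,0,-0.15,0.9],[0,0,0,0,0,-0.15,0.9]]' 40 >/dev/null
python3 st.py
```

```text
t 5.75 tcp [ 0.544  -0.0034  0.1088] yaw -0.027 rz to home 0.151 toolz [-0.001 -0.    -1.   ]
shift cm [-0.03 -0.04  1.38] F [  5.4  -4.7 -10.9] T [-0.75 -1.02  0.03] w 0.0152 ff 39.1 q6 [-0.11  1.49]
```

Free. Continue to about 0.75 rad from neutral.

```bash
python3 -m handwheel '[[0,0,0,0,0,-0.08,0.9],[0,0,0,0,0,-0.16,0.9],[0,0,0,0,0,-0.24,0.9],[0,0,0,0,0,-0.32,0.9],[0,0,0,0,0,-0.4,0.9],[0,0,0,0,0,-0.48,0.9],[0,0,0,0,0,-0.56,0.9],[0,0,0,0,0,-0.6,0.9],[0,0,0,0,0,-0.6,0.9],[0,0,0,0,0,-0.6,0.9]]' 40 >/dev/null
python3 st.py
```

```text
t 6.75 tcp [ 0.5438 -0.0028  0.1087] yaw 0.573 rz to home 0.751 toolz [-0.002  0.001 -1.   ]
shift cm [-0.02  0.02  1.37] F [  5.   -3.2 -10.4] T [-0.47 -0.97  0.01] w 0.0149 ff 39.1 q6 [-0.11  0.89]
```

```bash
python3 -m handwheel '[[0,0,0.15,0,0,0,0.9],[0,0,0.3,0,0,0,0.9],[0,0,0.3,0,0,0,0.9],[0,0,0.3,0,0,0,0.9]]' 40 >/dev/null
python3 st.py
python3 -m handwheel '[[0,0,0,0,0,0,0.78],[0,0,0,0,0,0,0.78],[0,0,0,0,0,0,0.78],[0,0,0,0,0,0,0.78]]' 20 >/dev/null
python3 st.py
```

```text
t 7.15 tcp [ 0.5438 -0.0027  0.1059] yaw 0.573 rz to home 0.751 toolz [-0.002  0.001 -1.   ]
shift cm [-0.02  0.02  1.09] F [  4.5  -2.8 -11. ] T [-0.5  -0.85  0.02] w 0.0151 ff 39.2 q6 [-0.11  0.89]
t 7.55 tcp [ 0.5442 -0.0027  0.1099] yaw 0.573 rz to home 0.751 toolz [ 0.001  0.001 -1.   ]
shift cm [-0.07 -0.    1.49] F [-0.5  0.3  0.2] T [ 0.02 -0.02  0.02] w 0.019 ff 0.0 q6 [-0.11  0.89]
```

```bash
python3 -m handwheel '[[0,0,0.4,0,0,0,0.78],[0,0,0.8,0,0,0,0.78],[0,0,0.8,0,0,-0.03,0.78],[0,0,0.8,0,0,-0.06,0.78],[0,0,0.8,0,0,-0.09,0.78],[0,0,0.8,0,0,-0.12,0.78],[0,0,0.8,0,0,-0.12,0.78]]' 20 >/dev/null
python3 st.py
python3 -m handwheel '[[0,0,0,0,0,-0.03,0.78],[0,0,0,0,0,-0.06,0.78],[0,0,0,0,0,-0.06,0.78]]' 20 >/dev/null
python3 st.py
python3 - <<'E'
from bench import *
import cv2,numpy as np
a,d=get_image("side");np.savez("s3.npz",im=a,d=d)
cv2.imwrite("pics/s3.png",cv2.resize(a[140:260,220:350,::-1],None,fx=4,fy=4,interpolation=2))
E
```

```text
t 8.25 tcp [ 0.5439 -0.0029  0.1011] yaw 0.693 rz to home 0.871 toolz [-0.  0. -1.]
shift cm [-0.02 -0.01  0.61] F [-0.4  0.1  0. ] T [ 0.05  0.06 -0.01] w 0.0187 ff 0.1 q6 [-0.11  0.77]
t 8.55 tcp [ 0.5439 -0.0029  0.101 ] yaw 0.753 rz to home 0.931 toolz [-0.     0.001 -1.   ]
shift cm [-0.02 -0.    0.6 ] F [ 0.7  0.8 -0.7] T [ 0.1  -0.05 -0.12] w 0.0188 ff 3.7 q6 [-0.11  0.71]
```

View pics/s3.png

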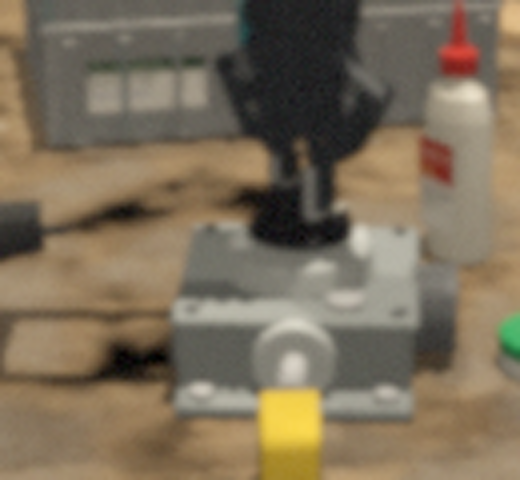

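The skirt's lower edge (row 245/4≈61) is still above its home row (64), so the key is riding on the land. I'll carry on sweeping in small steps.

```bash
python3 -m handwheel '[[0,0,0,0,0,-0.03,0.78],[0,0,0,0,0,-0.06,0.78],[0,0,0,0,0,-0.06,0.78]]' 20 >/dev/null
python3 st.py
cat > lift.py <<'E'
# rough skirt height: dark rows in the side view, averaged over the visible skirt columns
from h import *
a,d=get_image("side");g=a.astype(float).mean(2)[192:210,284:306]
print("skirt lower edge row",np.round(192+np.median((g<75).cumsum(0).argmax(0)),2), "mean dark",round((g<75).sum(0).mean(),2))
E
python3 lift.py; python3 - <<'E'
import numpy as np
for f in("side0.npz","s3.npz"):
    g=np.load(f)["im"].astype(float).mean(2)[192:210,284:306];print(f,(g<75).sum(0).mean().round(2))
E
```

```text
t 8.9 tcp [ 0.5439 -0.0028  0.1011] yaw 0.814 rz to home 0.992 toolz [-0.     0.001 -1.   ]
shift cm [-0.03  0.    0.61] F [ 0.1  1.3 -2. ] T [ 0.16  0.01 -0.12] w 0.0187 ff 3.7 q6 [-0.11  0.65]
skirt lower edge row 201.0 mean dark 9.32
side0.npz 10.95
s3.npz 9.36
```

```bash
python3 -m handwheel '[[0,0,0,0,0,-0.03,0.78],[0,0,0,0,0,-0.06,0.78],[0,0,0,0,0,-0.06,0.78]]' 20 >/dev/null
python3 st.py;python3 lift.py
```

```text
t 9.25 tcp [ 0.5439 -0.0028  0.1011] yaw 0.874 rz to home 1.052 toolz [-0.     0.001 -1.   ]
shift cm [-0.03  0.    0.61] F [-0.4  2.  -1.6] T [ 0.37  0.04 -0.13] w 0.0188 ff 3.4 q6 [-0.11  0.59]
skirt lower edge row 201.0 mean dark 9.55
```

```bash
python3 -m handwheel '[[0,0,0,0,0,-0.03,0.78],[0,0,0,0,0,-0.05,0.78],[0,0,0,0,0,-0.05,0.78]]' 20 >/dev/null
python3 st.py;python3 lift.py
```

```text
t 9.6 tcp [ 0.5438 -0.0028  0.101 ] yaw 0.924 rz to home 1.102 toolz [-0.001  0.001 -1.   ]
shift cm [-0.03  0.01  0.6 ] F [-0.8  2.6 -2.1] T [ 0.46  0.02 -0.09] w 0.0186 ff 2.7 q6 [-0.11  0.54]
skirt lower edge row 201.0 mean dark 9.64
```

```bash
python3 -m handwheel '[[0,0,0,0,0,-0.03,0.78],[0,0,0,0,0,-0.05,0.78],[0,0,0,0,0,-0.05,0.78]]' 20 >/dev/null
python3 st.py;python3 lift.py
```

```text
t 9.95 tcp [ 0.5438 -0.0028  0.101 ] yaw 0.974 rz to home 1.152 toolz [-0.001  0.001 -1.   ]
shift cm [-0.03  0.01  0.6 ] F [-0.1  4.1 -3. ] T [ 0.62  0.1  -0.05] w 0.0186 ff 2.6 q6 [-0.11  0.49]
skirt lower edge row 201.0 mean dark 9.5
```

```bash
python3 -m handwheel '[[0,0,0,0,0,-0.03,0.78],[0,0,0,0,0,-0.05,0.78],[0,0,0,0,0,-0.05,0.78]]' 20 >/dev/null
python3 st.py;python3 lift.py
```

```text
t 10.3 tcp [ 0.5438 -0.0037  0.1015] yaw 1.023 rz to home 1.201 toolz [-0.    -0.001 -1.   ]
shift cm [ 0.06 -0.05  0.65] F [-2.6  1.4 -1.9] T [0.17 0.32 0.01] w 0.0188 ff 1.2 q6 [-0.11  0.44]
skirt lower edge row 203.0 mean dark 11.05
```

The skirt edge dropped two rows to its home value and the drag torque vanished, so the key has dropped into the notch. I'll open the fingers and back off.

```bash
python3 -m handwheel '[[0,0,0,0,0,0,0.5],[0,0,0,0,0,0,0.5],[0,0,0,0,0,0,0.3],[0,0,0,0,0,0,0.3],[0,0,-4,0,0,0,0.3],[0,0,-8,0,0,0,0.3],[0,0,-12,0,0,0,0.3],[-8,15,-12,0,0,0,0.3],[-8,15,-12,0,0,0,0.3],[-8,15,-12,0,0,0,0.3],[-8,15,-12,0,0,0,0.3],[-8,15,-12,0,0,0,0.3]]' 20 >/dev/null
python3 st.py;python3 lift.py
python3 - <<'E'
from bench import *
import cv2,numpy as np
b,d=get_image("top");a,_=get_image("side");np.savez("top1.npz",im=b,d=d)
print("knob top depth change mm",(d[240:256,328:345]-np.load("top0.npz")["d"][240:256,328:345]).min()*1000)
cv2.imwrite("pics/s4.png",cv2.resize(cv2.hconcat([a[140:260,220:350],b[190:310,270:400]])[:,:,::-1],None,fx=3,fy=3,interpolation=2))
E
```

```text
t 11.55 tcp [ 0.6311 -0.1526  0.22  ] yaw 1.019 rz to home 1.197 toolz [-0.001 -0.    -1.   ]
shift cm [  8.17 -15.28  12.5 ] F [ 0.1  0.6 -0.1] T [-0.01  0.03  0.02] w 0.0601 ff 0.0 q6 [-0.32  0.23]
skirt lower edge row 203.0 mean dark 10.32
knob top depth change mm -34.017147
```

View pics/s4.png

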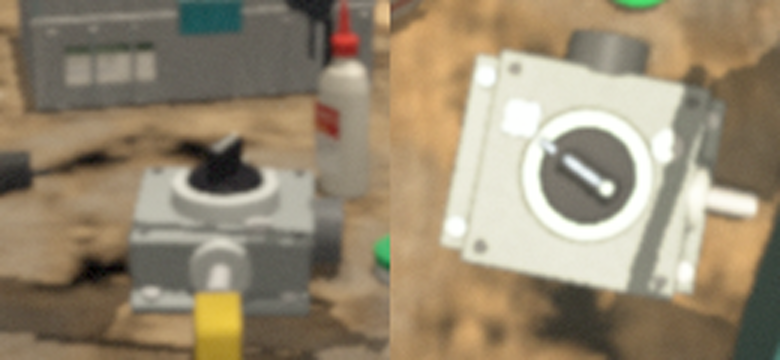

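The top crop shows the pointer (545,145) aimed at the square plate (520,117) with the gripper clear. I'll check the height numerically.

```bash
python3 - <<'E'
from h import *
for f in("top0.npz","top1.npz"):
    d=np.load(f)["d"]
    z=np.array([world("top",d,u,v)[2] for u in range(325,348) for v in range(236,260)])
    print(f,"top",np.percentile(z,[97,99]).round(4),"skirt median",np.median(z[(z>.08)&(z<.1)]).round(4))
n=lambda x,y,z:world("top",None,270+((x-390)+.5)/3-.5,190+(y+.5)/3-.5,z)
t,s=n(544,145,.087),n(520.5,117.5,.065);print("tip-plate mm",np.hypot(*(t-s)[:2])*1000,get_obs()["joint_velocities"])
E
```

```text
top0.npz top [0.1203 0.1214] skirt median 0.0878
top1.npz top [0.1196 0.1201] skirt median 0.0878
tip-plate mm 26.038205562101002 [ 0.01678095 -0.01812814  0.00904208 -0.00261358 -0.00113029 -0.00236788]
```

```bash
python3 -m handwheel '[[0,0,0,0,0,0,0.3],[0,0,0,0,0,0,0.3]]' >/dev/null; python3 -c "
from bench import *
print(finish_job())"
```

```text
the job is handed in; nothing more can be done
None
```

The job is handed in: the selector knob is fully home in the notch by the square plate and released (skirt height unchanged from its start reading, 0.0878 m; pointer tip about 26 mm from the plate's centre against the 28 mm limit), with the arm clear and about 12 s used; the hand-in returned no verdict.

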